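# Wipe the notched sample plate and present its label end over the light pad

### The arm

A 6-joint arm with a two-finger parallel gripper is mounted at the origin on the work surface. World frame = base frame: x ahead of the robot, y to its left, z up, the work surface at z = 0. Lengths are in m, angles in rad, forces in N, time in s.
With the tool pointing down it reaches from about 0.425 to 0.95 m from the base axis. Payload 3.5 kg.
Tool frame: the origin (TCP) lies at the very end of the fingers, on their centre line; the grasp point (between the pads) lies 19 mm behind it (manip.hold_point_z is the distance from the TCP to the grasp point, in m); z points along the fingers, y is the line along which they close (so a half turn about z gives the same grasp; the last joint's range is limited). The gripper opens to 85 mm and grips with 20 to 120 N. Pads are 22 mm wide; open, the fingers measure 114 mm over their backs; the gripper's body (76 mm by 85 mm) begins 54 mm behind the grasp point. The pads swing forward as they close: fully open they stand 13 mm farther back than shut.
Start: joints at [-1.444, 0.286, 1.577, -0, 1.279, -0.15], TCP at [0.184, -0.649, 0.231] pointing down, gripper open.
Joint ranges: [-2.77, 2.77], [-0.9, 2.22], [0.21, 2.48], [-1.53, 4.67], [0.24, 2.81], [-2.84, 2.84]. Speed limits (rad/s): [2.79, 2.79, 3.14, 3.14, 3.14, 3.14].

### API

Orientations are given as a 3x3 rotation matrix whose columns are the frame's x, y, z axes.
In Python, from rig import manip gives the robot as it stands.
- The arm moves only by the shell command python3 -m crank 'ROWS'. ROWS is a JSON object of lists of equal length, an entry for each row: "linear": the shift along the world's x, y, z in units of 60 mm (1.0 is 60 mm), a list of three; "yaw": the turn about the world's z in units of 8 degrees (1.0 is 8 degrees); "jaw": the gripper's target within -1 to 1 (fully open at 1, half-way at 0, shut at -1). A call has 1 to 5 rows; each row shifts and turns the commanded pose from where the row before left it; what a row does not reach is not made up. A row lasts 1/8 s, in which the tool goes at most 62.5 mm and 10.7 degrees, less where a joint would pass 70% of its speed; a pose out of reach is approached as far as the arm can. A call is refused whole if a number of a shift passes 1 or a number of a turn 1, either way. A call with a gripper value outside its range is refused whole. The fingers move at their own pace and stop on an object; the grip force is fixed at half the most. Time passes only in rows, so rows that do not move let the fingers close. It gives the time, the measured TCP pose, the force, the opening and the grip force at its end, in the units of the state.
- manip.read_state(): the state, without advancing time (a new reading comes with each control period).
- manip.snapshot(name): name is "scene" or "top"; returns (picture, depth): 420x560x3 uint8, red, green, blue; 420x560 float32, m along the optical axis (not along the pixel's ray), 0 where there is no reading.
- manip.camera_model(name): a dict with "fx", "fy", "cx", "cy" (pixels), "world_from_camera" (4x4, takes a point from camera to world coordinates). Camera axes: x right, y down, z forward; pixel columns grow to the right and rows downward; lengths in m; the calibration is good to about 2 mm. A picture is of the moment at which its call begins. camera_model takes no time and is no camera call.
- manip.hand_in(): hands the job in; it is judged then, once.
The state is a dict: "time_s": time; "qpos": joint angles; "joint_velocities": joint speeds; "effort": joint torques, N m; "ee_pos": TCP position; "ee_rot": TCP orientation; "contact_force": force on the tool from outside, world axes, zero at the start; "ft_torque": the same for the moment, N m; "grip_width": opening from 0.0 (shut) to 1.0 (fully open); "gripper_force": force on a finger pad.
Only numpy, scipy, OpenCV 4.12 (cv2) and the standard library are available. Lean on these libraries where they do the work, as an engineer would, in place of code of your own. Each camera call takes 0.05 s, during which the arm holds its last target. There are 200 camera calls.

### The job

Pick up the spring-soled wiping block and wipe the notched sample plate where it lies in its cradle, in a light, steady stroke along the middle of its top face from the notched end to the plain end, keeping the sole on it all the way; then stand the block back in its tray and let go of it. Next take the plate by its plain half, lift it out of the cradle and finish while still holding it motionless and level, same face up, about 10 cm above the light pad, with the label area at its notched end over the middle of the pad, the plate lined up with the pad's long side and the notched end pointing away from the robot. Press no harder than a light wipe needs, and leave the jar, the blank plate without a notch and the printing block where they are.

Things in the scene. Friction and masses are not known exactly. Their poses are not given: they have to be found in the camera images.
- plate: opal glass sample plate 120 x 50 x 8 mm, about 120 g, plain white. A square notch 14 x 14 mm is cut through one corner; that end is the frosted label end. Lies loose, label face up, in the cradle, its top 33 mm above the bench. Origin: centre of its underside; x along its length to the notched end, y across its width (notch at the +x, +y corner), z out of the label face
- plate_label (a point): centre of the label area, on the top face of the plate, 40 mm from the plate's middle towards the notched end (20 mm from that end)
- cradle: fixed wooden bar 142 x 30 x 25 mm under the plate's length; the plate overhangs it by 10 mm on each long side, so fingers can pass down beside it. At each end a stop 9 mm long, 30 mm wide, rises 4 mm, with 2 mm play to the plate, which lifts straight out. Origin: centre of its underside; x along its length
- wiper: wiping block, 200 g, standing upright in the tray: sprung felt sole 50 x 50 x 8 mm; dark wooden back 50 x 50 mm, 18 to 30 mm above the underside; wooden grip bar 44 mm (x) x 26 mm (y), 30 to 80 mm above the underside. Origin: centre of the sole's underside with the spring out (pressing the sole in by 5 mm puts the origin 5 mm below the wiped surface); z up along the bar
- wiper_grip (a point): where to grasp the wiping block's bar, 57 mm above the block's origin; grasp across the bar's 26 mm (the block's y)
- wiper_sole (a point): centre of the felt sole's underside; moves with the sole, which slides up to 10 mm towards the back against its spring: 3 N to start, then 0.6 N more per mm (9 N at 10 mm, then rigid)
- tray: fixed shallow open steel tray 90 x 90 x 12 mm, walls and floor 4 mm thick, in which the wiping block stands (82 x 82 mm inside). Origin: centre of its underside
- lightpad: fixed flat light pad for viewing, 150 x 110 mm, 12 mm high, a white panel in a grey frame. Origin: centre of its underside; x along its long side, pointing away from the robot
- jar: dye jar, 56 mm across, 75 mm high, loose; leave it alone. Origin: centre of its underside
- blank: blank plate 120 x 50 x 8 mm without a notch, the same white, lying loose flat on the bench; leave it alone. Origin: centre of its underside, x along its length
- stamp: printing block, 80 x 60 x 26 mm with a round knob up to 56 mm high, loose; leave it alone. Origin: centre of its underside
Not all that is in view belongs to the job. Of the things like the wiper, leave any that is red; of the rest the smaller one is meant.

How it is judged:
On the way, in this order (a step that is already met when the one before it is completed fails the run):
1. the wiping block's sole presses on the plate at its notched end (contact force between wiper and plate above 0.8 N and y of wiper in the frame of plate between -0.018 and 0.018 m and x of wiper in the frame of plate above 0.022 m), for 0.1 s.
2. the sole, still pressing, crosses the notched half (contact force between wiper and plate above 0.8 N and y of wiper in the frame of plate between -0.018 and 0.018 m and x of wiper in the frame of plate between 0.003 and 0.018 m), for 0.05 s.
3. the sole, still pressing, crosses the plain half (contact force between wiper and plate above 0.8 N and y of wiper in the frame of plate between -0.018 and 0.018 m and x of wiper in the frame of plate between -0.018 and -0.003 m), for 0.05 s.
4. the sole presses on the plate at its plain end (contact force between wiper and plate above 0.8 N and y of wiper in the frame of plate between -0.018 and 0.018 m and x of wiper in the frame of plate below -0.022 m), for 0.1 s.
5. the wiping block stands in its tray again, let go of (horizontal distance between wiper and tray below 0.025 m and height (world z) of wiper below 0.01 m and angle between wiper's own z axis and vertical below 0.1 rad and contact force between wiper and the fingers below 0.1 N and linear speed of wiper below 0.03 m/s), for 0.2 s.
At the end, for the whole second after the job is handed in: Plate gripped by its plain half, still, label up within 0.2 rad, 60 to 180 mm over the bench, touching only the gripper; label centre within 30 mm of the pad's, in plan; within 0.3 rad of its long side, notched end away from the robot; wiping block upright in its tray (25 mm), released (all of step 5 and contact force between the fingers and plate above 1 N and contact force between plate and cradle below 0.1 N and contact force between plate and lightpad below 0.1 N and x of the grasp point in the frame of plate below 0 m and angle between plate's own z axis and vertical below 0.2 rad and horizontal distance between plate_label and lightpad below 0.03 m and angle between the x axis of plate and the x axis of lightpad, either way round below 0.3 rad and x of plate in the frame of lightpad below -0.005 m and z of plate in the frame of lightpad between 0.06 and 0.18 m and linear speed of plate below 0.03 m/s); the arm keeps its last pose, push and grip.
It fails at once if the plate is pressed harder than 20 N with the wiping block (contact force between wiper and plate above 20 N).
It fails at once if the jar is shifted by more than 20 mm (distance of jar from where it was at the start of the episode above 0.02 m).
It fails at once if the blank plate is shifted by more than 20 mm (distance of blank from where it was at the start of the episode above 0.02 m).
It fails at once if the printing block is shifted by more than 20 mm (distance of stamp from where it was at the start of the episode above 0.02 m).
It also fails if it takes over 72 s, if anything falls off the work surface, if the arm or the gripper's body presses on something with over 40 N, if the wrist force passes 120 N, or if a joint passes its speed limit or range.

## Working session

There is one attempt and no reset: what is moved stays moved. The work goes in short steps, Python scripts to look and compute and a shell command to move; the robot and the scene stay as the last step left them, time stands still between calls to the robot, and variables do not carry over. Pictures are saved under pics/ and viewed, at most 10 in all, crops included, and the job is handed in when it is done.

```bash
mkdir -p pics; ls; python3 - <<'E'
from rig import manip
import cv2,numpy as np
for n in("scene","top"):
    p,d=manip.snapshot(n); cv2.imwrite(f"pics/{n}0.png",p[:,:,::-1]); np.save(f"pics/{n}0.npy",d)
    c=manip.camera_model(n); print(n,c["fx"],c["fy"],c["cx"],c["cy"]);print(np.round(c["world_from_camera"],3))
s=manip.read_state();print(s["time_s"],s["ee_pos"],s["ee_rot"],manip.hold_point_z)
E
```

```text
pics
scene 546.2464439044695 546.2464439044695 281.7050604597074 211.41013142714843
[[-0.772  0.424 -0.473  1.243]
 [ 0.635  0.5   -0.588  0.801]
 [-0.012 -0.755 -0.656  1.019]
 [ 0.     0.     0.     1.   ]]
top 452.17663802619813 452.17663802619813 272.5587323513265 207.8606448511456
[[ 0.02  -0.991  0.134  0.445]
 [-0.999 -0.023 -0.026 -0.033]
 [ 0.029 -0.134 -0.991  1.001]
 [ 0.     0.     0.     1.   ]]
0.1 [ 0.18441312 -0.64870425  0.23005349] [[ 9.61942349e-01  2.73252353e-01 -2.63186082e-04]
 [ 2.73252273e-01 -9.61939991e-01  2.15630734e-03]
 [ 3.36046836e-04 -2.14615954e-03 -9.99997641e-01]] 0.0187
```

View pics/top0.png

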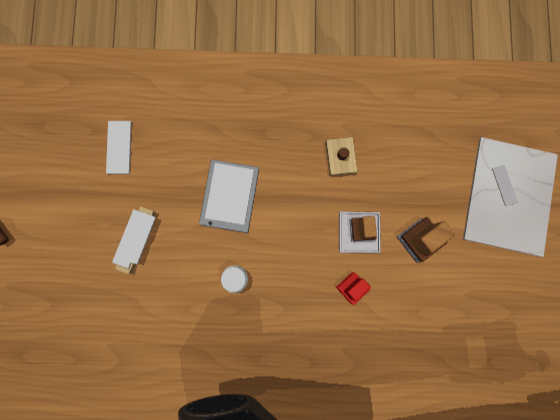

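View pics/scene0.png

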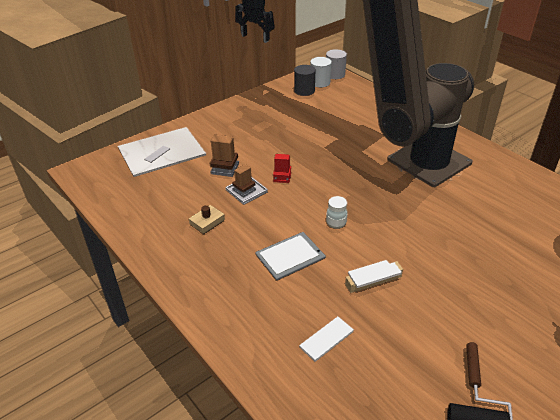

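Top view: plate on its cradle at (134,240), with the blank at (118,147), light pad (230,196), jar (234,279) and printing block (342,156). There are three wiper-like things: the one in the tray (365,230), a larger dark one (425,238) and a red one (354,288). By the description I choose the one in the tray at (365,230), and I'll check it in a close crop.

```bash
cat > h.py <<'E'
import cv2,numpy as np
from rig import manip
def ray(n,uv,z):
    c=manip.camera_model(n);T=np.array(c["world_from_camera"]);uv=np.atleast_2d(uv).astype(float)
    d=np.c_[(uv[:,0]-c["cx"])/c["fx"],(uv[:,1]-c["cy"])/c["fy"],np.ones(len(uv))]@T[:3,:3].T
    return T[:3,3]+d*((z-T[2,3])/d[:,2])[:,None]
def pts(n,d,m):  # depth points of a mask
    v,u=np.nonzero(m&(d>0));c=manip.camera_model(n);T=np.array(c["world_from_camera"]);z=d[v,u]
    return np.c_[(u-c["cx"])/c["fx"]*z,(v-c["cy"])/c["fy"]*z,z]@T[:3,:3].T+T[:3,3]
def blob(img,m,win):
    k=np.zeros(m.shape,np.uint8);u0,v0,u1,v1=win;k[v0:v1,u0:u1]=m[v0:v1,u0:u1]
    cs,_=cv2.findContours(k,cv2.RETR_EXTERNAL,cv2.CHAIN_APPROX_NONE);return max(cs,key=cv2.contourArea)[:,0,:]
def rect(P):
    (c,s,a)=cv2.minAreaRect((P[:,:2]*1000).astype(np.float32));b=cv2.boxPoints((c,s,a))
    e=b[1]-b[0];f=b[2]-b[1];l=e if np.linalg.norm(e)>np.linalg.norm(f) else f
    return np.round(c,1),np.round(s,1),round(float(np.degrees(np.arctan2(l[1],l[0])))%180,1)
E
python3 - <<'E'
from h import *
p=cv2.imread("pics/top0.png");d=np.load("pics/top0.npy")
r=cv2.resize
a=r(p[200:280,100:170],None,fx=5.5,fy=5.5,interpolation=cv2.INTER_CUBIC);b=r(p[200:280,335:405],None,fx=5.5,fy=5.5,interpolation=cv2.INTER_CUBIC)
cv2.imwrite("pics/crop1.png",np.hstack([a,b]))
hsv=cv2.cvtColor(p,cv2.COLOR_BGR2HSV);w=(hsv[...,1]<40)&(hsv[...,2]>150)
print("plate",rect(ray("top",blob(p,w,(95,195,175,285)),.033)))
print("blank",rect(ray("top",blob(p,w,(95,110,145,185)),.008)))
g=(hsv[...,1]<70)
print("pad",rect(ray("top",blob(p,g,(190,150,270,240)),.012)))
print("padpanel",rect(ray("top",blob(p,w,(190,150,270,240)),.012)))
t=(hsv[...,1]<70)&(hsv[...,2]>120);print("tray",rect(ray("top",blob(p,t,(330,200,390,260)),.012)))
print("jar",rect(ray("top",blob(p,w,(215,260,255,300)),.075)))
# wiper via depth
W=np.zeros(d.shape,bool);W[200:265,335:395]=1
P=pts("top",d,W);
for lo,hi in((.074,.09),(.024,.034)):
    Q=P[(P[:,2]>lo)&(P[:,2]<hi)];print(lo,len(Q),rect(Q),np.median(Q,0))
W=np.zeros(d.shape,bool);W[195:285,95:175]=1;P=pts("top",d,W);Q=P[(P[:,2]>.0295)&(P[:,2]<.04)];print("platedepth",len(Q),rect(Q),np.median(Q[:,2]))
E
```

```text
plate (array([502.4, 235.6]), array([ 49.5, 121. ]), 161.8)
blank (array([709.4, 289.3]), array([119.6,  49.9]), 1.6)
pad (array([604.6,  38.1]), array([109.4, 149.2]), 171.8)
padpanel (array([609.4,  38.1]), array([ 89.7, 128.9]), 171.4)
tray (array([ 530.7, -252.9]), array([88.5, 90.8]), 180.0)
jar (array([424.4,  20.2]), array([49.9, 47.9]), 46.8)
0.074 282 (array([ 537.7, -256.5]), array([43.9, 26.9]), 3.7) [ 0.53680363 -0.25533961  0.08366116]
0.024 105 (array([ 537.5, -256.3]), array([50. , 50.7]), 95.0) [ 0.53252262 -0.23761854  0.03257249]
platedepth 1396 (array([503. , 235.5]), array([ 50.9, 141.8]), 161.2) 0.033642813327359467
```

View pics/crop1.png

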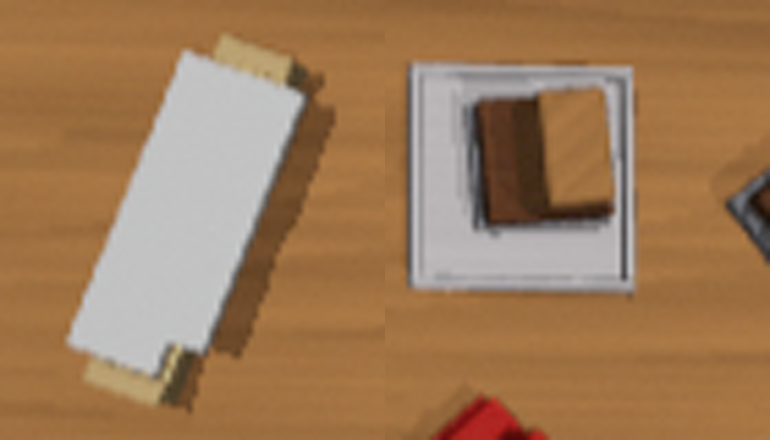

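The crop shows that the plate's notch is at its bottom-right corner, at the end nearest the robot. It also shows the wiper I chose: a light bar on a dark back, not red, the smaller of the rest, standing in the tray. So the plate's x axis is at about 161.6°. The wiper is at (538,-256) mm with its x axis at about 4°.

```bash
python3 -m crank '{"linear":[[0.6,0.7,0],[0.6,0.7,0],[0.6,0.7,0],[0.6,0.7,0],[0.6,0.7,0]],"yaw":[-0.3,-0.3,-0.3,-0.3,-0.3],"jaw":[1,1,1,1,1]}'; python3 -m crank '{"linear":[[0.7,0.7,0],[0.7,0.7,0],[0.7,0.7,0],[0.7,0.7,0],[0,0,0]],"yaw":[0,0,0,0,0],"jaw":[1,1,1,1,1]}'
```

```text
time_s: 0.72
ee_pos: [0.3653, -0.4375, 0.2308]
ee_rot: [[0.998, 0.066, -0.0], [0.066, -0.998, 0.001], [-0.0, -0.001, -1.0]]
contact_force: [0.4, -0.6, -0.1]
grip_width: 0.996
gripper_force: 0.0
time_s: 1.35
ee_pos: [0.5344, -0.2679, 0.2307]
ee_rot: [[0.997, 0.073, -0.0], [0.073, -0.997, 0.001], [-0.0, -0.001, -1.0]]
contact_force: [0.1, 0.4, -0.4]
grip_width: 1.002
gripper_force: 0.0
```

```bash
python3 -m crank '{"linear":[[0.05,0.2,-0.7],[0,0,-0.7],[0,0,-0.6],[0,0,-0.4],[0,0,0]],"yaw":[0,0,0,0,0],"jaw":[1,1,1,1,1]}'; python3 -m crank '{"linear":[[0,0,-0.3],[0,0,-0.3],[0,0,-0.12],[0,0,0],[0,0,0]],"yaw":[0,0,0,0,0],"jaw":[1,1,1,1,1]}'
python3 - <<'E'
from h import *
p,d=manip.snapshot("scene");cv2.imwrite("pics/s1.png",cv2.resize(p[120:240,170:330,::-1],None,fx=4.5,fy=4.5))
E
```

```text
time_s: 1.98
ee_pos: [0.5331, -0.2587, 0.0844]
ee_rot: [[0.998, 0.066, -0.005], [0.066, -0.998, 0.003], [-0.005, -0.004, -1.0]]
contact_force: [-0.1, 0.1, 0.1]
grip_width: 0.999
gripper_force: 0.0
time_s: 2.6
ee_pos: [0.5359, -0.2595, 0.0447]
ee_rot: [[0.998, 0.067, 0.001], [0.067, -0.998, -0.001], [0.001, 0.001, -1.0]]
contact_force: [-0.2, 0.3, -0.1]
grip_width: 1.0
gripper_force: 0.0
```

View pics/s1.png

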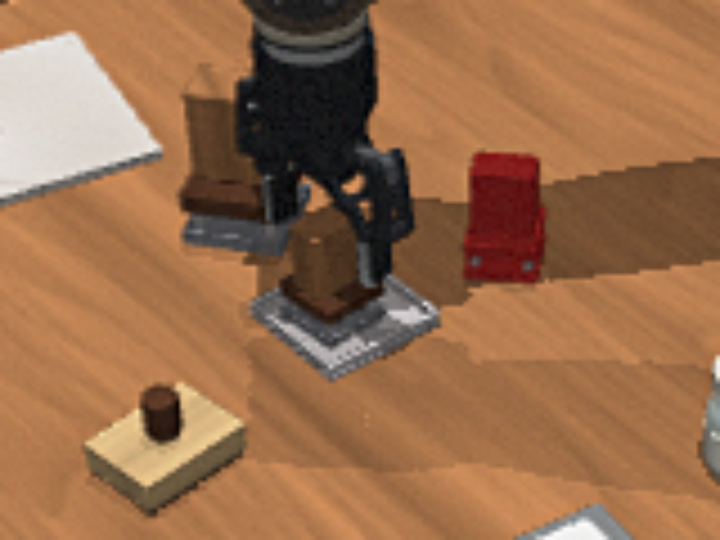

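The fingers straddle the bar at about (325,250) in the crop, and nothing is touching.

```bash
python3 -m crank '{"linear":[[0.03,0.05,-0.03],[0,0,0],[0,0,0],[0,0,0],[0,0,0]],"yaw":[0,0,0,0,0],"jaw":[1,-1,-1,-1,-1]}'; python3 -m crank '{"linear":[[0,0,0],[0,0,0],[0,0,0],[0,0,0],[0,0,0]],"yaw":[0,0,0,0,0],"jaw":[-1,-1,-1,-1,-1]}'; python3 -c "
from rig import manip;s=manip.read_state();print(s['ee_pos'],s['contact_force'])"
```

```text
time_s: 3.28
ee_pos: [0.5374, -0.2565, 0.0426]
ee_rot: [[0.998, 0.067, 0.0], [0.067, -0.998, -0.0], [0.0, 0.0, -1.0]]
contact_force: [-0.5, -0.4, 1.8]
grip_width: 0.296
gripper_force: 62.7
time_s: 3.9
ee_pos: [0.5374, -0.2565, 0.0424]
ee_rot: [[0.998, 0.067, 0.0], [0.067, -0.998, -0.0], [0.0, 0.0, -1.0]]
contact_force: [-0.9, -0.9, 0.9]
grip_width: 0.295
gripper_force: 62.8
[ 0.53736601 -0.25647539  0.0424059 ] [-0.93313456 -0.86851054  0.86178009]
```

```bash
python3 -m crank '{"linear":[[0,0,0.4],[0,0,0.8],[0,0,0.8],[0,0,0.6],[-0.1,0.7,0.4]],"yaw":[0,0,0,0,0.5],"jaw":[-1,-1,-1,-1,-1]}'; python3 -m crank '{"linear":[[-0.1,0.85,0],[-0.1,0.85,0],[-0.1,0.85,0],[-0.1,0.85,0],[-0.1,0.85,0]],"yaw":[0.9,0.9,0.9,0.9,0.9],"jaw":[-1,-1,-1,-1,-1]}';  python3 -m crank '{"linear":[[-0.1,0.85,0],[-0.1,0.85,0],[-0.1,0.85,0],[-0.1,0.6,0],[0,0,0]],"yaw":[0.9,0.9,0.9,0.7,0],"jaw":[-1,-1,-1,-1,-1]}'; python3 -m crank '{"linear":[[0,0,0],[0,0,0]],"yaw":[0,0],"jaw":[-1,-1]}'
```

```text
time_s: 4.53
ee_pos: [0.5318, -0.2155, 0.2238]
ee_rot: [[0.991, 0.135, 0.002], [0.135, -0.991, -0.001], [0.002, 0.001, -1.0]]
contact_force: [1.0, 1.3, -1.9]
grip_width: 0.297
gripper_force: 62.2
time_s: 5.15
ee_pos: [0.5001, 0.0427, 0.221]
ee_rot: [[0.718, 0.696, -0.002], [0.696, -0.718, 0.001], [-0.001, -0.002, -1.0]]
contact_force: [1.2, 0.0, -2.1]
grip_width: 0.296
gripper_force: 62.2
time_s: 5.78
ee_pos: [0.4757, 0.2318, 0.221]
ee_rot: [[0.321, 0.947, -0.003], [0.947, -0.321, 0.0], [-0.001, -0.002, -1.0]]
contact_force: [-0.1, -0.1, -2.4]
grip_width: 0.296
gripper_force: 62.3
time_s: 6.02
ee_pos: [0.4773, 0.2288, 0.2219]
ee_rot: [[0.326, 0.945, -0.001], [0.945, -0.326, -0.0], [-0.001, -0.001, -1.0]]
contact_force: [-0.1, 0.3, -1.0]
grip_width: 0.296
gripper_force: 62.3
```

```bash
python3 -m crank '{"linear":[[-0.05,0.27,-0.6],[0,0,-0.7],[0,0,-0.6],[0,0,-0.4],[0,0,0]],"yaw":[0.1,0,0,0,0],"jaw":[-1,-1,-1,-1,-1]}'; python3 -m crank '{"linear":[[0,0,0],[0,0,0]],"yaw":[0,0],"jaw":[-1,-1]}'
python3 - <<'E'
from h import *
for n,(a,b,c,e) in (("scene",(230,310,320,430)),("top",(190,300,80,200))):
    p,d=manip.snapshot(n);cv2.imwrite(f"pics/{n}2.png",cv2.resize(p[a:b,c:e,::-1],None,fx=4.5,fy=4.5))
E
```

```text
time_s: 6.65
ee_pos: [0.4728, 0.2444, 0.082]
ee_rot: [[0.313, 0.95, -0.005], [0.95, -0.313, -0.002], [-0.003, -0.005, -1.0]]
contact_force: [0.3, 0.2, -1.2]
grip_width: 0.295
gripper_force: 62.2
time_s: 6.9
ee_pos: [0.4757, 0.246, 0.0862]
ee_rot: [[0.312, 0.95, 0.003], [0.95, -0.312, 0.001], [0.002, 0.003, -1.0]]
contact_force: [1.1, -0.8, -2.8]
grip_width: 0.297
gripper_force: 62.2
```

View pics/scene2.png

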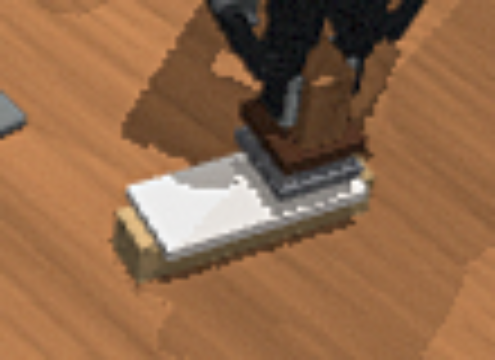

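The block hovers over the notched end, at about (310,170) in the crop, and is aligned with the plate. I'll lower it gently.

```bash
python3 -m crank '{"linear":[[-0.02,-0.01,-0.1],[0,0,-0.08],[0,0,-0.06],[0,0,-0.04],[0,0,0]],"yaw":[0,0,0,0,0],"jaw":[-1,-1,-1,-1,-1]}'; python3 -m crank '{"linear":[[0,0,0],[0,0,0]],"yaw":[0,0],"jaw":[-1,-1]}'
```

```text
time_s: 7.62
ee_pos: [0.4728, 0.2453, 0.0678]
ee_rot: [[0.311, 0.95, -0.001], [0.95, -0.311, -0.0], [-0.001, -0.001, -1.0]]
contact_force: [-2.7, -1.0, 3.8]
grip_width: 0.298
gripper_force: 63.1
time_s: 7.88
ee_pos: [0.4729, 0.2453, 0.0677]
ee_rot: [[0.311, 0.95, -0.001], [0.95, -0.311, -0.0], [-0.0, -0.0, -1.0]]
contact_force: [-3.7, -2.0, 3.8]
grip_width: 0.295
gripper_force: 63.1
```

```bash
python3 -m crank '{"linear":[[0.06,-0.02,0],[0.065,-0.022,0],[0.065,-0.022,0],[0.065,-0.022,0],[0.065,-0.022,0]],"yaw":[0,0,0,0,0],"jaw":[-1,-1,-1,-1,-1]}'
```

```text
time_s: 8.5
ee_pos: [0.4926, 0.2388, 0.0675]
ee_rot: [[0.312, 0.95, -0.0], [0.95, -0.312, 0.0], [0.0, -0.0, -1.0]]
contact_force: [-3.7, 1.5, 5.1]
grip_width: 0.296
gripper_force: 63.1
```

```bash
python3 -m crank '{"linear":[[0.065,-0.022,0],[0.065,-0.022,0],[0.065,-0.022,0],[0.065,-0.022,0],[0.065,-0.022,0]],"yaw":[0,0,0,0,0],"jaw":[-1,-1,-1,-1,-1]}'
```

```text
time_s: 9.12
ee_pos: [0.5121, 0.2321, 0.0676]
ee_rot: [[0.311, 0.95, 0.0], [0.95, -0.311, 0.0], [0.0, 0.0, -1.0]]
contact_force: [-3.9, 1.3, 4.1]
grip_width: 0.298
gripper_force: 63.1
```

```bash
python3 -m crank '{"linear":[[0.07,-0.023,0],[0.07,-0.023,0],[0.07,-0.023,0],[0.07,-0.023,0],[0.07,-0.023,0]],"yaw":[0,0,0,0,0],"jaw":[-1,-1,-1,-1,-1]}';python3 -m crank '{"linear":[[0,0,0],[0,0,0],[0,0,0]],"yaw":[0,0,0],"jaw":[-1,-1,-1]}'
```

```text
time_s: 9.75
ee_pos: [0.533, 0.2252, 0.0675]
ee_rot: [[0.311, 0.95, -0.0], [0.95, -0.311, -0.0], [-0.0, -0.0, -1.0]]
contact_force: [-3.1, 0.5, 4.4]
grip_width: 0.298
gripper_force: 63.1
time_s: 10.12
ee_pos: [0.5336, 0.2251, 0.0679]
ee_rot: [[0.311, 0.95, 0.002], [0.95, -0.311, -0.0], [0.0, 0.002, -1.0]]
contact_force: [-0.5, 0.1, 3.7]
grip_width: 0.295
gripper_force: 63.1
```

```bash
python3 -m crank '{"linear":[[0,0,0.3],[0,0,0.7],[0,0,0.8],[0,0,0.7],[0,-0.5,0.2]],"yaw":[0,0,0,0,0],"jaw":[-1,-1,-1,-1,-1]}'; python3 -m crank '{"linear":[[0,-0.85,0],[0,-0.85,0],[0,-0.85,0],[0,-0.85,0],[0,-0.85,0]],"yaw":[0.4,0.4,0.4,0.4,0.4],"jaw":[-1,-1,-1,-1,-1]}';  python3 -m crank '{"linear":[[0,-0.85,0],[0,-0.85,0],[0,-0.85,0],[0,-0.6,0],[0,0,0]],"yaw":[0.2,0,0,0,0],"jaw":[-1,-1,-1,-1,-1]}'; python3 -m crank '{"linear":[[0,0,0],[0,0,0]],"yaw":[0,0],"jaw":[-1,-1]}'
python3 - <<'E'
from h import *
p,d=manip.snapshot("top");p=p[:,:,::-1].copy();cv2.imwrite("pics/top3.png",p)
hsv=cv2.cvtColor(p,cv2.COLOR_BGR2HSV);w=(hsv[...,1]<40)&(hsv[...,2]>150)
print("plate",rect(ray("top",blob(p,w,(95,195,175,285)),.033)))
E
```

```text
time_s: 10.75
ee_pos: [0.5344, 0.1964, 0.2341]
ee_rot: [[0.309, 0.951, 0.008], [0.951, -0.309, 0.001], [0.004, 0.007, -1.0]]
contact_force: [-0.2, -1.4, -1.5]
grip_width: 0.294
gripper_force: 62.5
time_s: 11.38
ee_pos: [0.5323, -0.0614, 0.2297]
ee_rot: [[0.035, 0.999, 0.001], [0.999, -0.035, -0.001], [-0.001, 0.001, -1.0]]
contact_force: [1.4, 0.0, -2.4]
grip_width: 0.295
gripper_force: 62.3
time_s: 12.0
ee_pos: [0.5322, -0.2512, 0.2293]
ee_rot: [[0.013, 1.0, -0.0], [1.0, -0.013, -0.001], [-0.001, -0.0, -1.0]]
contact_force: [-0.2, 0.7, -2.7]
grip_width: 0.296
gripper_force: 62.3
time_s: 12.25
ee_pos: [0.5328, -0.2474, 0.2295]
ee_rot: [[0.008, 1.0, -0.0], [1.0, -0.008, 0.0], [0.0, -0.0, -1.0]]
contact_force: [-0.2, -0.2, -2.4]
grip_width: 0.3
gripper_force: 62.3
plate (array([502.5, 235.5]), array([ 50.2, 121.1]), 161.3)
```

```bash
python3 -m crank '{"linear":[[-0.03,-0.09,-0.7],[0,0,-0.7],[0,0,-0.6],[0,0,-0.5],[0,0,-0.3]],"yaw":[0,0,0,0,0],"jaw":[-1,-1,-1,-1,-1]}'; python3 -m crank '{"linear":[[0,0,0],[0,0,0],[0,0,-0.1],[0,0,-0.1],[0,0,-0.08]],"yaw":[0,0,0,0,0],"jaw":[-1,-1,-1,-1,-1]}';python3 -m crank '{"linear":[[0,0,0],[0,0,0]],"yaw":[0,0],"jaw":[-1,-1]}'
```

```text
time_s: 12.92
ee_pos: [0.5305, -0.2527, 0.0599]
ee_rot: [[0.008, 1.0, -0.002], [1.0, -0.008, 0.001], [0.001, -0.002, -1.0]]
contact_force: [-0.4, -1.0, -1.2]
grip_width: 0.299
gripper_force: 62.4
time_s: 13.55
ee_pos: [0.5309, -0.254, 0.0444]
ee_rot: [[0.009, 1.0, -0.0], [1.0, -0.009, 0.0], [0.0, -0.0, -1.0]]
contact_force: [-0.3, 0.1, -0.9]
grip_width: 0.298
gripper_force: 62.2
time_s: 13.8
ee_pos: [0.531, -0.2541, 0.0447]
ee_rot: [[0.009, 1.0, 0.0], [1.0, -0.009, -0.0], [-0.0, 0.0, -1.0]]
contact_force: [1.2, 0.1, -1.5]
grip_width: 0.292
gripper_force: 62.3
```

```bash
python3 -m crank '{"linear":[[0,0,-0.04],[0,0,0],[0,0,0],[0,0,0],[0,0,0]],"yaw":[0,0,0,0,0],"jaw":[-1,-1,1,1,1]}';python3 -m crank '{"linear":[[0,0,0],[0,0,0],[0,0,0.4],[0,0,0.8],[0,0,0.8]],"yaw":[0,0,0,0,0],"jaw":[1,1,1,1,1]}';python3 -m crank '{"linear":[[0,0,0.8],[0,0.6,0.4],[0,0.8,0],[0,0.8,0],[0,0.8,0]],"yaw":[0,0.9,0.9,0.9,0.9],"jaw":[1,1,1,1,1]}'
python3 - <<'E'
from h import *
p,d=manip.snapshot("scene");cv2.imwrite("pics/s4.png",cv2.resize(p[120:240,170:330,::-1],None,fx=4.5,fy=4.5))
E
```

```text
time_s: 14.42
ee_pos: [0.5311, -0.2541, 0.0424]
ee_rot: [[0.009, 1.0, 0.0], [1.0, -0.009, -0.0], [-0.0, 0.0, -1.0]]
contact_force: [-0.1, 0.4, -0.0]
grip_width: 0.914
gripper_force: 0.0
time_s: 15.05
ee_pos: [0.5306, -0.2538, 0.1631]
ee_rot: [[0.009, 1.0, -0.001], [1.0, -0.009, 0.001], [0.001, -0.001, -1.0]]
contact_force: [0.8, -0.8, 0.2]
grip_width: 1.002
gripper_force: 0.0
time_s: 15.68
ee_pos: [0.5307, -0.0727, 0.2345]
ee_rot: [[-0.477, 0.879, 0.0], [0.879, 0.477, -0.0], [-0.0, 0.0, -1.0]]
contact_force: [0.8, 0.0, -0.2]
grip_width: 1.004
gripper_force: 0.0
```

View pics/s4.png

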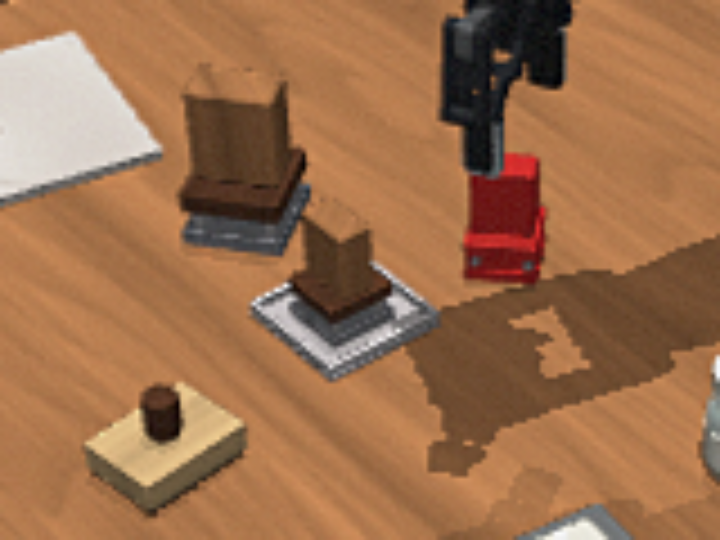

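The wiper stands upright in the tray at (340,280) in the crop, released. Next I'll grasp the plate.

```bash
python3 -m crank '{"linear":[[0,0.85,0],[0,0.85,0],[0,0.85,0],[0,0.85,0],[0,0.85,0]],"yaw":[0.9,0.9,0.9,0.9,0.9],"jaw":[1,1,1,1,1]}';python3 -m crank '{"linear":[[0,0.7,0],[0,0,0],[0,0,0]],"yaw":[0.7,0,0],"jaw":[1,1,1]}'
```

```text
time_s: 16.35
ee_pos: [0.5308, 0.1824, 0.2344]
ee_rot: [[-0.902, 0.431, 0.0], [0.431, 0.902, -0.0], [-0.0, 0.0, -1.0]]
contact_force: [1.3, -0.9, -0.5]
grip_width: 0.999
gripper_force: 0.0
time_s: 16.73
ee_pos: [0.5309, 0.2225, 0.2341]
ee_rot: [[-0.939, 0.345, -0.0], [0.345, 0.939, -0.001], [0.0, -0.001, -1.0]]
contact_force: [-0.1, 0.1, 0.5]
grip_width: 0.999
gripper_force: 0.0
```

```bash
python3 -m crank '{"linear":[[-0.12,0.1,-0.7],[0,0,-0.7],[0,0,-0.7],[0,0,-0.5],[0,0,0]],"yaw":[0.2,0,0,0,0],"jaw":[1,1,1,1,1]}';python3 -m crank '{"linear":[[0,0,-0.2],[0,0,0],[0,0,0]],"yaw":[0,0,0],"jaw":[1,1,1]}'
python3 - <<'E'
from h import *
p,d=manip.snapshot("scene");cv2.imwrite("pics/s5.png",cv2.resize(p[210:310,320:440,::-1],None,fx=5,fy=5))
E
```

```text
time_s: 17.35
ee_pos: [0.5218, 0.2269, 0.0755]
ee_rot: [[-0.947, 0.32, -0.006], [0.32, 0.947, -0.002], [0.005, -0.004, -1.0]]
contact_force: [0.0, -0.2, 0.9]
grip_width: 1.0
gripper_force: 0.0
time_s: 17.73
ee_pos: [0.5246, 0.229, 0.0675]
ee_rot: [[-0.948, 0.318, 0.002], [0.318, 0.948, 0.0], [-0.002, 0.001, -1.0]]
contact_force: [-0.4, 0.5, -0.4]
grip_width: 1.0
gripper_force: 0.0
```

View pics/s5.png

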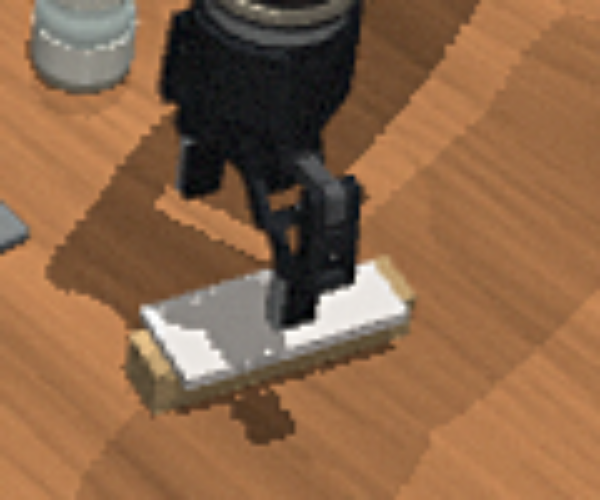

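The fingers are above the plain half and straddle the plate's width (near finger at about (297,310) in the crop). Going down: 0.0675 → 0.010 m is -0.96.

```bash
python3 -m crank '{"linear":[[0,0,-0.3],[0,0,-0.25],[0,0,-0.2],[0,0,-0.15],[0,0,-0.06]],"yaw":[0,0,0,0,0],"jaw":[1,1,1,1,1]}';python3 -m crank '{"linear":[[0,0,0],[0,0,0],[0,0,0],[0,0,0],[0,0,0]],"yaw":[0,0,0,0,0],"jaw":[1,1,-1,-1,-1]}';python3 -m crank '{"linear":[[0,0,0],[0,0,0],[0,0,0]],"yaw":[0,0,0],"jaw":[-1,-1,-1]}'
```

```text
time_s: 18.4
ee_pos: [0.5233, 0.2288, 0.0077]
ee_rot: [[-0.948, 0.318, -0.001], [0.318, 0.948, -0.0], [0.001, -0.001, -1.0]]
contact_force: [-0.4, -0.1, 0.3]
grip_width: 0.999
gripper_force: 0.0
time_s: 19.02
ee_pos: [0.5244, 0.2291, 0.0095]
ee_rot: [[-0.948, 0.318, 0.002], [0.318, 0.948, 0.0], [-0.001, 0.001, -1.0]]
contact_force: [-0.5, -0.6, 3.2]
grip_width: 0.568
gripper_force: 62.3
time_s: 19.4
ee_pos: [0.5244, 0.229, 0.0095]
ee_rot: [[-0.948, 0.318, 0.001], [0.318, 0.948, 0.0], [-0.001, 0.001, -1.0]]
contact_force: [0.1, -0.4, 5.9]
grip_width: 0.564
gripper_force: 62.5
```

```bash
python3 -m crank '{"linear":[[0,0,0.15],[0,0,0.3],[0,0,0.5],[0,0,0.7],[0,0,0.7]],"yaw":[0,0,0,0,0],"jaw":[-1,-1,-1,-1,-1]}';python3 -m crank '{"linear":[[0,0,0.3],[0,0,0],[0,-0.15,0],[0,-0.15,0],[0,-0.15,0]],"yaw":[0,0,-0.4,-0.8,-0.9],"jaw":[-1,-1,-1,-1,-1]}'
python3 - <<'E'
from h import *
p,d=manip.snapshot("scene");cv2.imwrite("pics/s6.png",cv2.resize(p[100:310,270:440,::-1],None,fx=2.8,fy=2.8))
E
```

```text
time_s: 20.02
ee_pos: [0.5233, 0.2289, 0.1514]
ee_rot: [[-0.948, 0.318, -0.0], [0.318, 0.948, -0.0], [0.0, -0.0, -1.0]]
contact_force: [0.5, -0.1, -1.8]
grip_width: 0.569
gripper_force: 62.1
time_s: 20.65
ee_pos: [0.522, 0.2013, 0.1646]
ee_rot: [[-0.813, 0.582, -0.005], [0.582, 0.813, -0.001], [0.004, -0.004, -1.0]]
contact_force: [-0.6, -0.6, -1.0]
grip_width: 0.566
gripper_force: 62.2
```

View pics/s6.png

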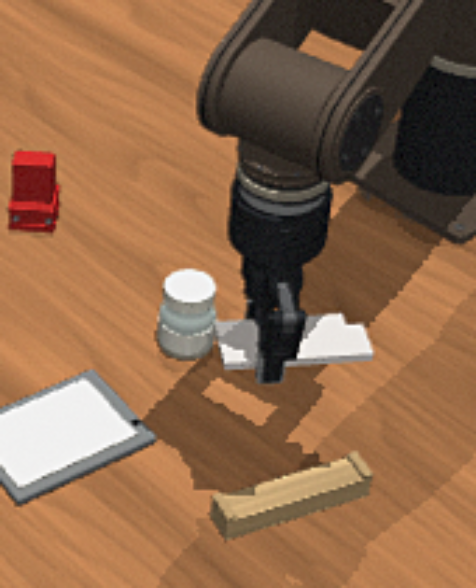

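The plate is held level and clear of the empty cradle, with its notch at about (345,325) in the crop. Next I'll rotate it and carry it to the pad.

```bash
python3 -m crank '{"linear":[[0.02,-0.13,0],[0.02,-0.13,0],[0.02,-0.13,0],[0.02,-0.13,0],[0.02,-0.13,0]],"yaw":[-0.95,-0.95,-0.95,-0.95,-0.95],"jaw":[-1,-1,-1,-1,-1]}';python3 -m crank '{"linear":[[0.02,-0.13,0],[0.02,-0.13,0],[0.02,-0.13,0],[0.02,-0.13,0],[0.02,-0.13,0]],"yaw":[-0.95,-0.95,-0.95,-0.95,-0.95],"jaw":[-1,-1,-1,-1,-1]}';python3 -m crank '{"linear":[[0.02,-0.13,0],[0.02,-0.13,0],[0.02,-0.13,0],[0.02,-0.13,0],[0.02,-0.13,0]],"yaw":[-0.95,-0.95,-0.95,-0.95,-0.95],"jaw":[-1,-1,-1,-1,-1]}';python3 -m crank '{"linear":[[0.02,-0.13,0],[0.02,-0.13,0],[0.02,-0.13,0],[0,0,0],[0,0,0]],"yaw":[-0.9,-0.8,-0.6,0,0],"jaw":[-1,-1,-1,-1,-1]}'
```

```text
time_s: 21.32
ee_pos: [0.5284, 0.1627, 0.1652]
ee_rot: [[-0.284, 0.959, -0.004], [0.959, 0.284, -0.0], [0.001, -0.004, -1.0]]
contact_force: [0.6, 0.7, -2.0]
grip_width: 0.57
gripper_force: 62.2
time_s: 21.95
ee_pos: [0.5344, 0.1237, 0.1652]
ee_rot: [[0.366, 0.93, -0.005], [0.93, -0.366, -0.0], [-0.002, -0.004, -1.0]]
contact_force: [-1.6, 0.3, -2.2]
grip_width: 0.569
gripper_force: 62.2
time_s: 22.58
ee_pos: [0.5404, 0.0849, 0.1652]
ee_rot: [[0.862, 0.508, -0.004], [0.508, -0.862, 0.0], [-0.004, -0.002, -1.0]]
contact_force: [0.2, -0.5, -1.5]
grip_width: 0.57
gripper_force: 62.2
time_s: 23.2
ee_pos: [0.5447, 0.0619, 0.1665]
ee_rot: [[0.977, 0.214, -0.002], [0.214, -0.977, 0.0], [-0.002, -0.001, -1.0]]
contact_force: [-0.5, 0.1, -1.2]
grip_width: 0.571
gripper_force: 62.2
```

```bash
python3 -m crank '{"linear":[[-0.03,-0.1,-0.2],[0,-0.1,-0.35],[0,-0.04,-0.35],[0,0,-0.2],[0,0,-0.07]],"yaw":[-0.9,-0.8,-0.6,-0.3,0],"jaw":[-1,-1,-1,-1,-1]}';python3 -m crank '{"linear":[[0,0,0],[0,0,0],[0,0,0],[0,0,0]],"yaw":[0,0,0,0],"jaw":[-1,-1,-1,-1]}'
python3 - <<'E'
from h import *
p,d=manip.snapshot("top");cv2.imwrite("pics/t7.png",cv2.resize(p[130:320,160:300,::-1],None,fx=3,fy=3))
E
```

```text
time_s: 23.82
ee_pos: [0.5427, 0.0475, 0.0962]
ee_rot: [[0.989, -0.147, -0.003], [-0.147, -0.989, 0.0], [-0.003, -0.0, -1.0]]
contact_force: [0.3, -0.2, -1.6]
grip_width: 0.568
gripper_force: 62.2
time_s: 24.32
ee_pos: [0.5438, 0.0471, 0.098]
ee_rot: [[0.989, -0.148, 0.001], [-0.148, -0.989, -0.0], [0.001, -0.0, -1.0]]
contact_force: [0.2, -0.4, -1.8]
grip_width: 0.571
gripper_force: 62.2
```

View pics/t7.png

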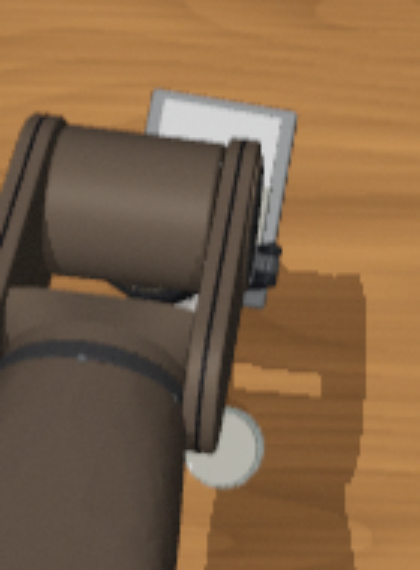

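The arm hides the plate in this view. The jar hasn't moved. I'll use the last picture from the scene camera.

```bash
python3 - <<'E'
from h import *
p,d=manip.snapshot("scene");cv2.imwrite("pics/s8.png",cv2.resize(p[120:300,180:400,::-1],None,fx=3.3,fy=3.3))
c=manip.camera_model("scene");T=np.linalg.inv(np.array(c["world_from_camera"]))
q=T[:3,:3]@np.array([.6046,.0381,.120])+T[:3,3];print("label expected px",q[0]/q[2]*c["fx"]+c["cx"],q[1]/q[2]*c["fy"]+c["cy"])
q=pts("scene",d,(np.arange(420)[:,None]>120)&(np.arange(560)>180)&(np.arange(560)<400)&(p.min(2)>120)&(p.max(2).astype(int)-p.min(2)<40))
q=q[(q[:,2]>.10)&(q[:,2]<.14)&(q[:,0]>.45)];print(len(q),rect(q),np.percentile(q[:,2],[5,50,95]),np.polyfit(q[:,0],q[:,2],1))
E
```

```text
label expected px 289.46717713208693 222.11328424493274
493 (array([570.9,  45.6]), array([ 55.5, 113. ]), 170.5) [0.11696542 0.12132634 0.12443452] [-0.00573332  0.12455953]
```

View pics/s8.png

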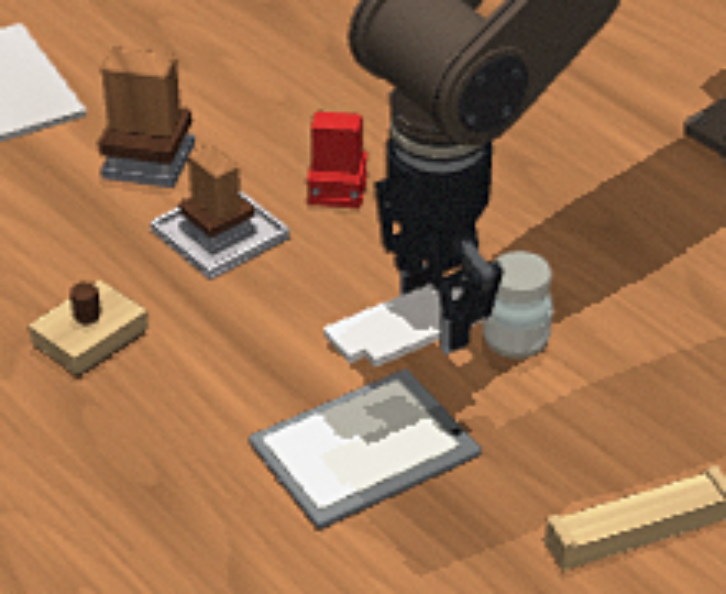

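The plate is level with its notch at about (350,355) in the crop, pointing away from the robot. The label sits where expected, at about (361,337). The wiper is in its tray, and nothing else in view has moved.

```bash
python3 -c "
from rig import manip;print(manip.hand_in())"
```

```text
the job is handed in; nothing more can be done
None
```

I wiped the plate from the notched end to the plain end, stood the block back in its tray, and handed in holding the plate level about 10 cm above the light pad with its label over the pad's middle; the hand-in gave no verdict.

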